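# Draw a plug gauge to its inspection mark

## Task

On the checking jig, pull the tall keeper pin up out of its bushing, lower it foot down to the bottom of the round aluminium cup and let it go there, leaving the plug gauge fully home meanwhile. Then take the plug gauge by its grip and draw it straight up out of the lampholder, gently and without forcing it sideways, only until its upper dark ring shows above the rim while its lower ring stays hidden in the bore (never let the lower ring come out). Finish holding the gauge still at that height, with the pin standing in the cup and all the loose things around left where they were.

Things in the scene. Friction and masses are not known exactly. Their poses are not given: they have to be found in the camera images.
- jig: jig fixed to the bench: aluminium plate 130 x 75 x 20 mm, long side along its x. A white lampholder (outer diameter 42, top at z = 85) is clamped upright at x = +22; a thinner dark steel bushing (outer diameter 24, top at z = 95) stands at x = -22. Origin: centre of the plate's underside, z up
- bore_mouth (a point): centre of the lampholder's bore at its top rim, 85 mm above the bench; vertical bore of diameter 27.5 mm, 60 mm deep
- pin_socket (a point): centre of the upper end of the dark bushing that the keeper pin stands in, 95 mm above the bench; vertical hole of diameter 14 mm, 65 mm deep
- gauge_flange (a point): loose steel plug gauge, 0.35 kg, on its axis at the underside of its flange (diameter 48, 8 thick), z up the axis. Below: rod, diameter 26, 57 long, with two dark rings 2.5 wide centred 26 and 42 mm below this point. Above: round grip to 65 above. Starts fully home: flange on the rim, rings hidden, 0.75 mm play each side. Let go, it sinks back
- gauge_grip (a point): plug gauge: point on the axis of its round grip (diameter 20), 40 mm above the flange's underside, 125 mm above the bench at the start; a good place to hold it. z runs up its axis
- pin_grip (a point): loose steel keeper pin, 0.15 kg, 187 long, standing in the bushing, 44 mm beside the gauge and taller. Point: middle of its top grip (diameter 16, 50 long), 162 above its foot, 200 above the bench at the start; z up the axis. Its collar (diameter 56, 6 thick, underside 57 above the foot) rests on the bushing and laps 8 mm over the gauge's flange, 2 mm above it
- pin_foot (a point): keeper pin: lower end of its shaft (shaft diameter 12), on the axis; 57 mm deep in the bushing at the start
- cup_in (a point): centre of the inner floor of the open round aluminium cup for pins, fixed to the bench: inner diameter 80, wall 3, floor 5 mm above the bench, rim 80 mm above the bench. The pin fits in with its collar (12 mm of play all round) and stands in it nearly upright, foot on the floor
- tray: bystander: grey parts tray 100 x 130 x 35 mm, fixed, with two lampholders in it; origin under its centre
- holder_c: bystander: loose white lampholder, stepped cylinder diameter 42, height 62, standing on the bench; origin under its centre
- holder_d: bystander: another such lampholder standing on the bench; origin under its centre
- holder_a: bystander: such a lampholder standing in the parts tray; origin under its centre
- holder_b: bystander: second lampholder standing in the parts tray; origin under its centre
- dropper: bystander: small white dropper bottle, diameter 38, height 95, standing; origin under its centre
- driver: bystander: air screwdriver lying on the bench, about 205 long, 39 thick; origin under the middle of its body

How it is judged:
By the outcome, as a careful person would: the job done as asked, in the order asked, and still so for the second after the job is handed in, while the arm keeps its last pose, push and grip.
It also fails if it takes over 58 s, if anything falls off the work surface, if the arm or the gripper's body presses on something with over 40 N, if the wrist force passes 120 N, or if a joint passes its speed limit or range.

## Robot

A 6-joint arm with a two-finger parallel gripper is mounted at the origin on the work surface. World frame = base frame: x ahead of the robot, y to its left, z up, the work surface at z = 0. Lengths are in mm, angles in rad, forces in N, time in s.
With the tool pointing down it reaches from about 400 to 925 mm from the base axis. Payload 3.4 kg.
Tool frame: the origin (TCP) lies at the very end of the fingers, on their centre line; the grasp point (between the pads) lies 19 mm behind it (bot.grip_point_offset is the distance from the TCP to the grasp point, in mm); z points along the fingers, y is the direction in which the jaws open and shut (so a half turn about z gives the same grasp; the last joint's range is limited). The gripper opens to 85 mm and grips with 20 to 120 N. Pads are 22 mm wide; open, the fingers measure 114 mm over their backs; the gripper's body (76 mm by 85 mm) begins 54 mm behind the grasp point. The pads swing forward as they close: fully open they stand 13 mm farther back than shut.
Start: joints at [-1.355, 0.307, 1.506, -0, 1.328, -0.073], TCP at [164.288, -551.036, 231.305] pointing down, gripper open.
Joint ranges: [-3.12, 3.12], [-1.05, 2.28], [0.14, 2.33], [-1.42, 4.57], [0.1, 2.73], [-2.68, 2.68]. Speed limits (rad/s): [2.57, 2.57, 3.14, 3.14, 3.14, 3.14].

## Interface

Orientations are given as a rotation vector (axis times angle).
In Python, from workcell import bot gives the robot as it stands.
- The arm moves only by the shell command python3 -m crank 'ROWS' [FORCE]. ROWS is JSON, a list of rows, each an object with "travel": the shift along the tool's x, y, z in m, a list of three; "turn": the turn about the tool's z in degrees; "claw": the finger opening in m, from 0 to 0.0854. A call has 1 to 10 rows; each row is the pose to reach, as a shift and turn from the pose measured when the call began, along the tool's axes at that moment; what a row does not reach only later rows make up. A row lasts 1/12 s, in which the tool goes at most 41.7 mm and 7.16 degrees, less where a joint would pass 70% of its speed; a pose out of reach is approached as far as the arm can. A call with a gripper value outside its range is refused whole. The fingers move at their own pace and stop on an object; FORCE is the grip in N (left out, the last holds). Time passes only in rows, so rows that repeat a pose let the fingers close. It gives the time, the measured TCP pose, the force and the opening at its end, in the units of the state.
- bot.read_state(): the state, without advancing time (a new reading comes with each control period).
- bot.get_image(name): name is "scene" or "side" or "wrist"; returns a dict with "pixels" (480x640x3 uint8, red, green, blue), "fov_y" (degrees; the focal length in pixels is half the picture's height over the tangent of half this angle, whatever the lens; pixels are square), "cx", "cy" (the principal point, pixels), "eye" and "rotation" of the camera in the world. Camera axes: x right, y up, looking along -z (the intrinsics and any distortion apply to the point x, -y, -z); pixel columns grow to the right and rows downward; lengths in mm; the calibration is good to about 2 mm. The wrist camera is an equidistant fisheye: a pixel r from the principal point sees the ray r / f radians off the axis. A picture is of the moment at which its call begins. There is no depth.
- bot.close_job(): hands the job in, once; it reports no verdict.
The state is a dict: "time": time; "joint_positions": joint angles; "qd": joint speeds; "effort": joint torques, N m; "position": TCP position; "eef_rot": TCP orientation; "ft_force": force on the tool from outside, world axes, zero at the start; "moment": the same for the moment, N m; "width": finger opening in mm.
Only numpy, scipy, OpenCV 4.12 (cv2) and the standard library are available. Lean on these libraries where they do the work, as an engineer would, in place of code of your own. Each camera call takes 0.05 s, during which the arm holds its last target.

## Working session

There is one attempt and no reset: what is moved stays moved. The work goes in short steps, Python scripts to look and compute and a shell command to move; the robot and the scene stay as the last step left them, time stands still between calls to the robot, and variables do not carry over. Pictures are saved under pics/ and viewed, and the job is handed in when it is done.

```bash
ls; mkdir -p pics
python3 - <<'E'
from workcell import bot
import cv2,numpy as np
s=bot.read_state();print(s)
for n in ["scene","side","wrist"]:
    im=bot.get_image(n)
    cv2.imwrite(f"pics/{n}0.png",im["pixels"][:,:,::-1])
    print(n,{k:v for k,v in im.items() if k!="pixels"})
print(bot.grip_point_offset)
E
```

```text
pics
{'time': 0.0, 'joint_positions': array([-1.35449610e+00,  3.07553417e-01,  1.50767106e+00,  3.44291506e-05,
        1.32843352e+00, -7.35127109e-02]), 'qd': array([-0.0016554 , -0.00039364, -0.00028298, -0.00061086,  0.00051017,
        0.00010317]), 'effort': array([ 1.66936145e-03, -4.57548809e+01, -2.51916575e+01,  1.40850789e-04,
        1.33755861e-02,  8.45808501e-06]), 'position': array([ 164.14823188, -550.33186021,  230.39316364]), 'eef_rot': array([-3.10662796e+00, -4.53334897e-01,  1.78949717e-04]), 'ft_force': array([-1.08986423,  0.15463296, -0.15177664]), 'moment': array([-0.06882058, -0.00893391, -0.03213274]), 'width': 85.38259325263229}
scene {'fov_y': 47.96335903349557, 'cx': 322.9298741437567, 'cy': 235.3900846509665, 'eye': array([1186.73656711, -128.43838844,  793.80306671]), 'rotation': array([0.65016097, 0.54421961, 1.31352021])}
side {'fov_y': 46.05896432230464, 'cx': 316.9184086120877, 'cy': 236.3548494443326, 'eye': array([342.64610931, 986.97855656, 683.6215344 ]), 'rotation': array([ 0.13943074, -1.51747119, -2.51867645])}
wrist {'fov_y': 65.70646984690485, 'cx': 313.1966245911231, 'cy': 238.71884875915308, 'eye': array([ 227.50086436, -531.89867603,  372.69415161]), 'rotation': array([-0.22631423,  0.17060188, -1.2739689 ])}
18.700000000000003
```

View pics/scene0.png

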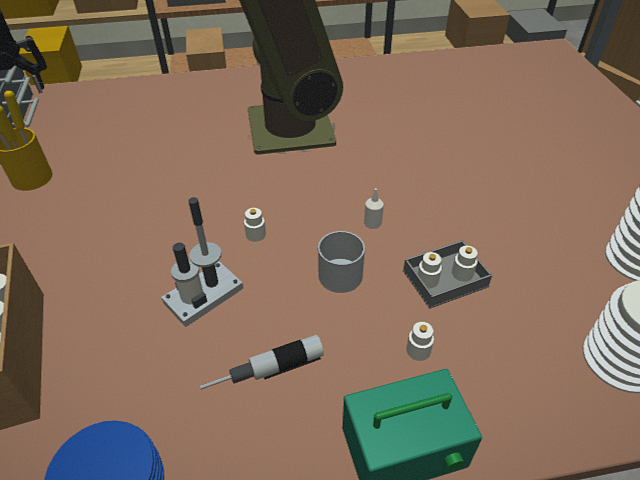

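View pics/side0.png

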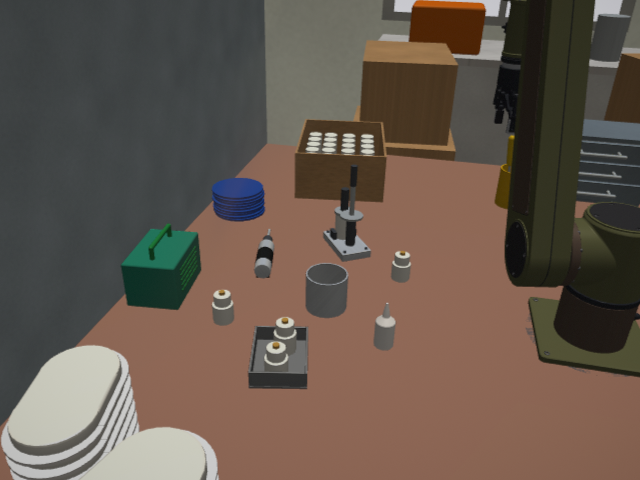

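View pics/wrist0.png

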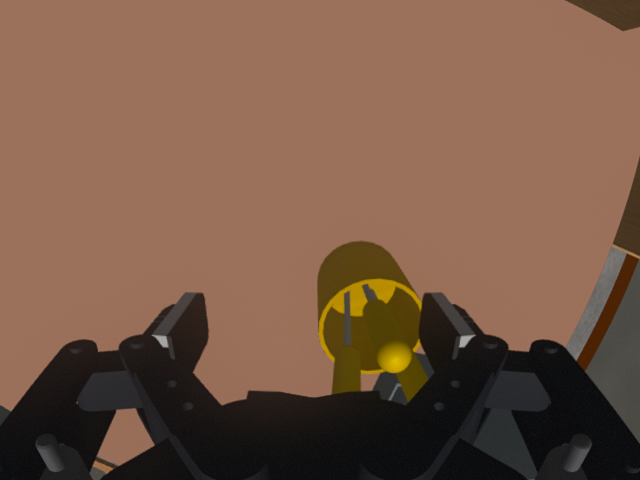

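Scene: the pin's grip is at about (195,210), the gauge's at (180,255), the cup's rim around (341,248). Side: pin (354,175), gauge (345,198), cup (327,290). The wrist view shows only a yellow pot of tools. Next I'll enlarge the crops.

```bash
cat > h.py <<'E'
import numpy as np, cv2
from scipy.spatial.transform import Rotation as R
from workcell import bot
def cam(n):
    im=bot.get_image(n); return im
def K(im):
    return 240/np.tan(np.radians(im["fov_y"])/2)
def ray(im,u,v,fish=False):
    f=K(im); x=(u-im["cx"]);y=(v-im["cy"])
    if fish:
        r=np.hypot(x,y);t=r/f
        d=np.array([np.sin(t)*x/max(r,1e-9),-np.sin(t)*y/max(r,1e-9),-np.cos(t)])
    else:
        d=np.array([x/f,-y/f,-1.])
    d=R.from_rotvec(im["rotation"]).as_matrix()@d
    return np.array(im["eye"]),d/np.linalg.norm(d)
def proj(im,P,fish=False):
    f=K(im);p=R.from_rotvec(im["rotation"]).as_matrix().T@(np.array(P,float)-im["eye"])
    x,y,z=p[0],-p[1],-p[2]
    if fish:
        rr=np.hypot(x,y);t=np.arctan2(rr,z);return np.array([im["cx"]+f*t*x/rr,im["cy"]+f*t*y/rr])
    return np.array([im["cx"]+f*x/z,im["cy"]+f*y/z])
def tri(rays):
    A=np.zeros((3,3));b=np.zeros(3)
    for e,d in rays:
        M=np.eye(3)-np.outer(d,d);A+=M;b+=M@e
    P=np.linalg.solve(A,b)
    return P,[float(np.linalg.norm((np.eye(3)-np.outer(d,d))@(P-e))) for e,d in rays]
def onz(im,u,v,z,fish=False):
    e,d=ray(im,u,v,fish); return e+d*(z-e[2])/d[2]
def crop(im,x0,y0,x1,y1,s,name):
    c=cv2.resize(im["pixels"][y0:y1,x0:x1,::-1],None,fx=s,fy=s,interpolation=cv2.INTER_CUBIC)
    for k in range(((x0+9)//10)*10,x1,10):
        cv2.putText(c,str(k),(int((k-x0)*s),9),0,.3,(0,0,255));cv2.line(c,(int((k-x0+.5)*s),10),(int((k-x0+.5)*s),14),(0,0,255),1)
    for k in range(((y0+9)//10)*10,y1,10):
        cv2.putText(c,str(k),(0,int((k-y0)*s)+4),0,.3,(0,0,255))
        cv2.line(c,(20,int((k-y0+.5)*s)),(26,int((k-y0+.5)*s)),(0,0,255),1)
    cv2.imwrite(f"pics/{name}.png",c)
E
python3 - <<'E'
from h import *
im=cam("scene");crop(im,155,190,255,330,4.2,"s_jig");crop(im,310,220,375,300,7,"s_cup")
im=cam("side");crop(im,310,155,380,265,5.3,"d_jig");crop(im,295,255,360,320,8,"d_cup")
E
```

```text
(no output)
```

View pics/s_jig.png

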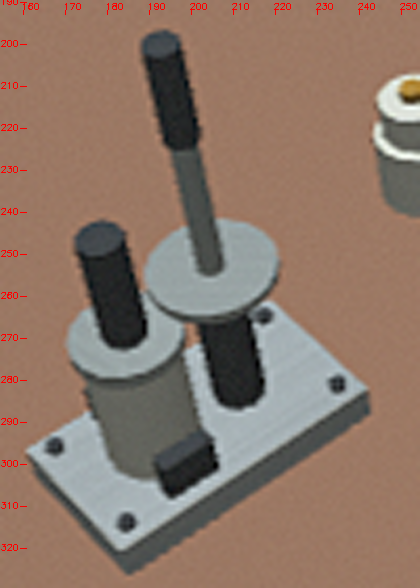

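View pics/d_jig.png

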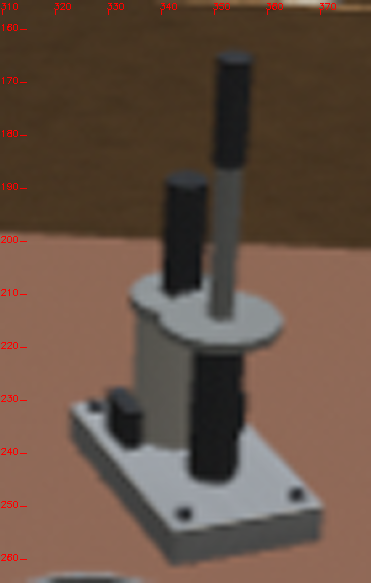

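View pics/s_cup.png

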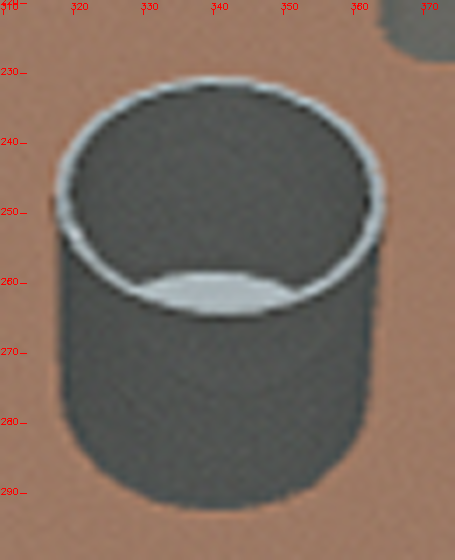

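View pics/d_cup.png

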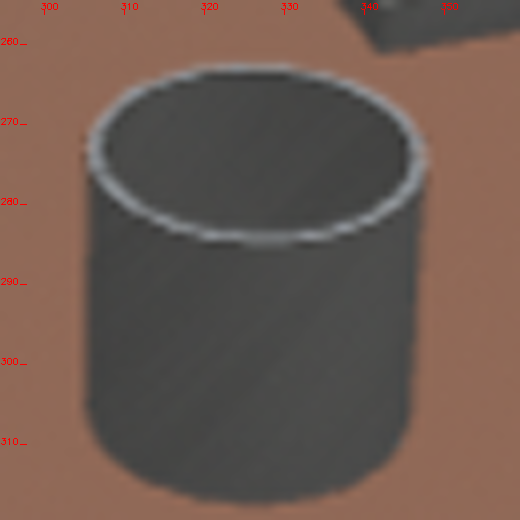

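Scene crop: pin top at (193,200), gauge top (178.5,246), collar centre (205.5,253), cup rim centre (341,248). Side crop: pin top (354,166), gauge top (345,189), collar (351.5,214.5), cup rim (327,274). Triangulating these.

Run:
```python
from h import *
a=cam("scene");b=cam("side");np.set_printoptions(precision=1,suppress=True)
for n,p,q in [("pintop225",(192.9,199.7),(353.7,165.6)),("gaugetop150",(178.4,245.8),(344.9,188.4)),("collar101",(205.0,252.4),(351.2,214.3)),("rim80",(341,247.6),(326.7,273.7)),
 ("plate corner near cup z20",(242.6,283.3),(370,251.3))]:
    P,e=tri([ray(a,*p),ray(b,*q)]);print(n,P,np.array(e),"reproj",proj(a,P)-p,proj(b,P)-q)
# cup rim extents model
from scipy.optimize import least_squares
t=np.linspace(0,2*np.pi,360)
def ext(im,c,r):
    q=np.array([proj(im,c+r*np.array([np.cos(k),np.sin(k),0])) for k in t]);return np.r_[q.min(0),q.max(0)]
obs=[np.array([57/7+310,76/7+220,385/7+310,316/7+220])-.5,np.array([88/8+295,62/8+255,427/8+295,244/8+255])-.5]
f=lambda x:np.r_[ext(a,x[:3],43)-obs[0],ext(b,x[:3],43)-obs[1]]
r=least_squares(f,[600,-50,80]);print("cup",r.x,r.fun)
obs=[np.array([145/4.2+155,219/4.2+190,279/4.2+155,312/4.2+190])-.5,np.array([158/5.3+310,289/5.3+155,284/5.3+310,345/5.3+155])-.5]
f=lambda x:np.r_[ext(a,x[:3],28)-obs[0],ext(b,x[:3],28)-obs[1]]
r=least_squares(f,[600,-50,80]);print("collar",r.x,r.fun)
```

```text
pintop225 [ 513.2 -216.7  224.7] [1.1 1.1] reproj [0.3 0.6] [ 0.3 -0.4]
gaugetop150 [ 536.8 -253.4  150.2] [0.7 0.7] reproj [0.2 0.4] [ 0.2 -0.2]
collar101 [ 512.7 -216.6  101.5] [1. 1.] reproj [0.3 0.5] [ 0.3 -0.3]
rim80 [522.3  25.4  78.7] [0.3 0.3] reproj [0.1 0.1] [ 0.1 -0.1]
plate corner near cup z20 [ 478.7 -173.8    7. ] [28.6 28.6] reproj [ -7.8 -12.6] [-9.3  7.6]
cup [522.1  25.5  80. ] [ 0.   0.3  0.2  0.1  0.2  0.1  0.2 -0.4]
collar [ 512.6 -216.8  101.7] [ 0.  -0.3  0.4  0.9  0.5 -0.1  0.2 -0.5]
```

Heights agree with the text (225, 150, 101, 80) within 2 mm, and the pin–gauge distance comes out at 43.7 mm against 44 expected. Next I'll work out the shift to a point above the pin.

```bash
cat >> h.py <<'E'
def st():
    s=bot.read_state();M=R.from_rotvec(s["eef_rot"]).as_matrix()
    np.set_printoptions(precision=2,suppress=True)
    print("t",round(s["time"],2),"p",s["position"],"F",s["ft_force"],"m",s["moment"],"w",round(s["width"],1),"z",np.round(M[:,2],4),"y",np.round(M[:,1],4),"j",s["joint_positions"])
    return s,M
def need(P):
    s,M=st();print("need tool mm",M.T@(np.array(P)-s["position"]))
E
python3 - <<'E'
from h import *
need([164,-551,275]);need([513,-216.7,275])
im=cam("wrist");print("axis",-R.from_rotvec(im["rotation"]).as_matrix()[:,2],K(im))
E
```

```text
t 0.35 p [ 164.26 -550.88  231.07] F [-0.1   0.32  0.93] m [ 0.   -0.02 -0.01] w 85.5 z [-0.  0. -1.] y [ 0.29 -0.96 -0.  ] j [-1.35  0.31  1.51  0.    1.33 -0.07]
need tool mm [ -0.29   0.02 -43.93]
t 0.35 p [ 164.26 -550.88  231.07] F [-0.1   0.32  0.93] m [ 0.   -0.02 -0.01] w 85.5 z [-0.  0. -1.] y [ 0.29 -0.96 -0.  ] j [-1.35  0.31  1.51  0.    1.33 -0.07]
need tool mm [ 429.69 -220.61  -43.79]
axis [-0.25 -0.07 -0.97] 371.64829954431775
```

```bash
python3 -m crank '[{"travel":[0,0,-0.025],"turn":0,"claw":0.085},{"travel":[0,0,-0.044],"turn":0,"claw":0.085},{"travel":[0.02,-0.01,-0.045],"turn":0,"claw":0.085},{"travel":[0.053,-0.027,-0.045],"turn":0,"claw":0.085},{"travel":[0.086,-0.044,-0.045],"turn":0,"claw":0.085},{"travel":[0.119,-0.061,-0.045],"turn":0,"claw":0.085},{"travel":[0.152,-0.078,-0.045],"turn":0,"claw":0.085},{"travel":[0.185,-0.095,-0.045],"turn":0,"claw":0.085},{"travel":[0.218,-0.112,-0.045],"turn":0,"claw":0.085},{"travel":[0.24,-0.123,-0.045],"turn":0,"claw":0.085}]' 40
python3 - <<'E'
from h import *
need([513,-216.7,275])
E
```

```text
time: 1.23
position: [360.9, -361.9, 276.4]
eef_rot: [-3.107, -0.456, -0.002]
ft_force: [0.5, -0.5, 0.8]
width: 85.1
t 1.23 p [ 360.91 -361.92  276.42] F [ 0.51 -0.46  0.78] m [-0.01  0.   -0.09] w 85.1 z [ 0.  0. -1.] y [ 0.29 -0.96 -0.  ] j [-0.87  0.18  1.56  0.    1.4   0.41]
need tool mm [187.38 -95.44   1.74]
```

```bash
python3 -m crank '[{"travel":[0.031,-0.016,0],"turn":0,"claw":0.085},{"travel":[0.063,-0.032,0],"turn":0,"claw":0.085},{"travel":[0.095,-0.048,0],"turn":0,"claw":0.085},{"travel":[0.127,-0.064,0],"turn":0,"claw":0.085},{"travel":[0.157,-0.08,0],"turn":0,"claw":0.085},{"travel":[0.187,-0.095,0.001],"turn":0,"claw":0.085},{"travel":[0.187,-0.095,0.001],"turn":0,"claw":0.085},{"travel":[0.187,-0.095,0.001],"turn":0,"claw":0.085}]' 40
python3 - <<'E'
from h import *
need([513,-216.7,275])
im=cam("wrist");cv2.imwrite("pics/w1.png",im["pixels"][:,:,::-1])
import pickle;pickle.dump(im,open("w1.pkl","wb"))
for P in [[513,-216.7,225],[536.8,-253.4,150],[513,-216.7,101]]: print(proj(im,P,True))
E
```

```text
time: 1.9
position: [513.8, -215.8, 275.5]
eef_rot: [-3.106, -0.461, -0.001]
ft_force: [-0.5, -0.6, -0.9]
width: 84.9
t 1.9 p [ 513.81 -215.81  275.48] F [-0.45 -0.56 -0.88] m [-0.05  0.01  0.07] w 84.9 z [ 0.  0. -1.] y [ 0.29 -0.96 -0.  ] j [-0.47  0.25  1.47  0.    1.42  0.8 ]
need tool mm [-1.04  0.61  0.48]
[314.15 264.89]
[370.66 215.88]
[313.85 218.1 ]
```

View pics/w1.png

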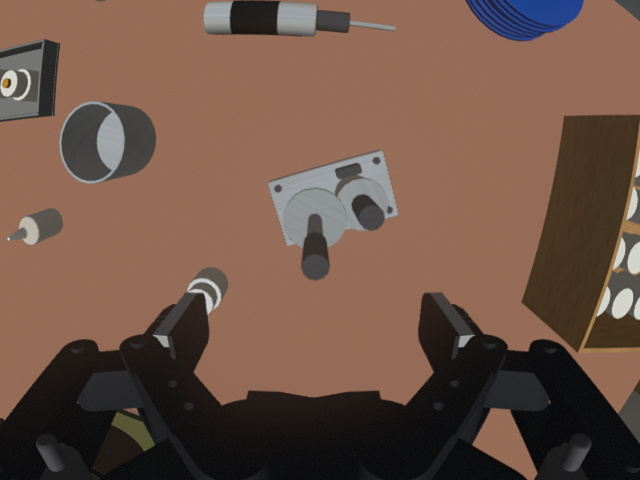

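The wrist view shows the pin top at (315,266) and the gauge top at (370,216), within about 1 px (0.5 mm) of my predictions. The pin sits midway between the pads (columns 208 and 421). Descending.

```bash
python3 -m crank '[{"travel":[-0.001,0.0005,0.02],"turn":0,"claw":0.085},{"travel":[-0.001,0.0005,0.045],"turn":0,"claw":0.085},{"travel":[-0.001,0.0005,0.07],"turn":0,"claw":0.07},{"travel":[-0.001,0.0005,0.086],"turn":0,"claw":0.055},{"travel":[-0.001,0.0005,0.094],"turn":0,"claw":0.04},{"travel":[-0.001,0.0005,0.094],"turn":0,"claw":0.04},{"travel":[-0.001,0.0005,0.094],"turn":0,"claw":0.04}]' 40
python3 - <<'E'
from h import *
need([513,-216.7,181])
im=cam("wrist");cv2.imwrite("pics/w2.png",im["pixels"][:,:,::-1])
E
```

```text
time: 2.53
position: [511.7, -218.3, 181.8]
eef_rot: [-3.108, -0.457, -0.0]
ft_force: [0.3, 0.3, 0.4]
width: 40.1
t 2.53 p [ 511.69 -218.33  181.82] F [0.28 0.27 0.42] m [ 0.    0.03 -0.02] w 40.1 z [ 0.  0. -1.] y [ 0.29 -0.96 -0.  ] j [-0.48  0.32  1.62  0.    1.2   0.8 ]
need tool mm [ 1.73 -1.19  0.82]
```

View pics/w2.png

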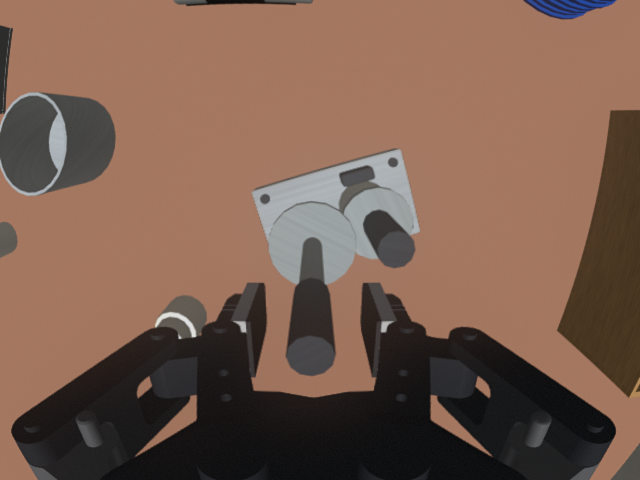

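The pin (column ~311) is about 1 mm left of the midline between the pads (~314), which agrees with the computed correction. I'll shift by that and close gently.

```bash
python3 -m crank '[{"travel":[0.0015,-0.001,0.001],"turn":0,"claw":0.04},{"travel":[0.0015,-0.001,0.001],"turn":0,"claw":0.03},{"travel":[0.0015,-0.001,0.001],"turn":0,"claw":0.02},{"travel":[0.0015,-0.001,0.001],"turn":0,"claw":0.01},{"travel":[0.0015,-0.001,0.001],"turn":0,"claw":0.005},{"travel":[0.0015,-0.001,0.001],"turn":0,"claw":0.005},{"travel":[0.0015,-0.001,0.001],"turn":0,"claw":0.005},{"travel":[0.0015,-0.001,0.001],"turn":0,"claw":0.005}]' 60
python3 - <<'E'
from h import *
need([513,-216.7,181])
im=cam("wrist");cv2.imwrite("pics/w3.png",im["pixels"][:,:,::-1])
st()
E
```

```text
time: 3.25
position: [514.1, -217.0, 182.6]
eef_rot: [3.107, 0.457, 0.005]
ft_force: [0.0, 0.5, 6.0]
width: 14.2
t 3.25 p [ 514.07 -216.96  182.58] F [0.04 0.46 6.03] m [ 0.28  0.11 -0.  ] w 14.2 z [ 0. -0. -1.] y [ 0.29 -0.96  0.  ] j [-0.48  0.32  1.61  0.    1.2   0.8 ]
need tool mm [-0.95 -0.56  1.58]
t 3.3 p [ 514.07 -216.96  182.59] F [-0.12  1.6   6.36] m [0.24 0.2  0.01] w 14.5 z [ 0. -0. -1.] y [ 0.29 -0.96  0.  ] j [-0.48  0.32  1.61  0.    1.2   0.8 ]
```

View pics/w3.png

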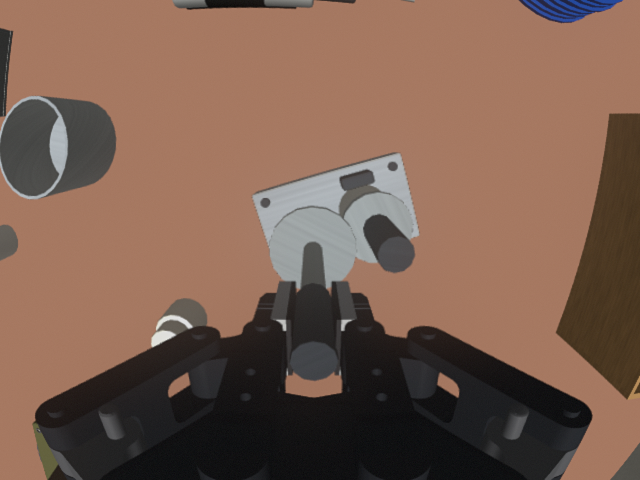

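The pads hold the pin's grip, with an opening of about 14–16 mm. Lifting it slowly at first.

```bash
python3 -m crank '[{"travel":[0,0,-0.003],"turn":0,"claw":0.005},{"travel":[0,0,-0.007],"turn":0,"claw":0.005},{"travel":[0,0,-0.011],"turn":0,"claw":0.005},{"travel":[0,0,-0.015],"turn":0,"claw":0.005},{"travel":[0,0,-0.019],"turn":0,"claw":0.005},{"travel":[0,0,-0.023],"turn":0,"claw":0.005}]' 60
python3 - <<'E'
from h import *
im=cam("scene");crop(im,155,170,255,330,3.7,"s2")
im=cam("wrist");cv2.imwrite("pics/w4.png",im["pixels"][:,:,::-1])
st()
E
```

```text
time: 3.8
position: [514.0, -217.0, 205.9]
eef_rot: [3.107, 0.457, 0.005]
ft_force: [0.1, -0.2, -1.4]
width: 14.4
t 3.9 p [ 514.37 -217.12  206.44] F [ 0.58 -0.3  -1.81] m [0.   0.04 0.03] w 14.4 z [ 0. -0. -1.] y [ 0.29 -0.96  0.  ] j [-0.48  0.3   1.58  0.    1.25  0.8 ]
```

View pics/s2.png

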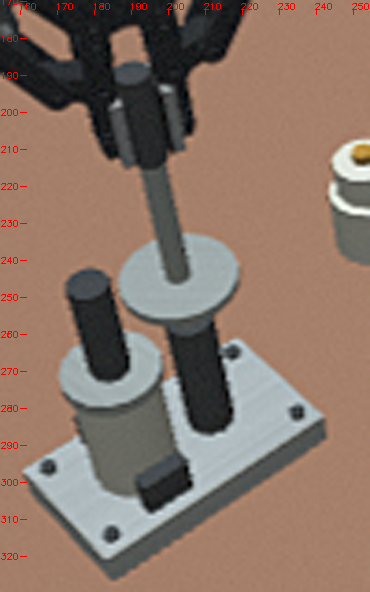

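View pics/w4.png

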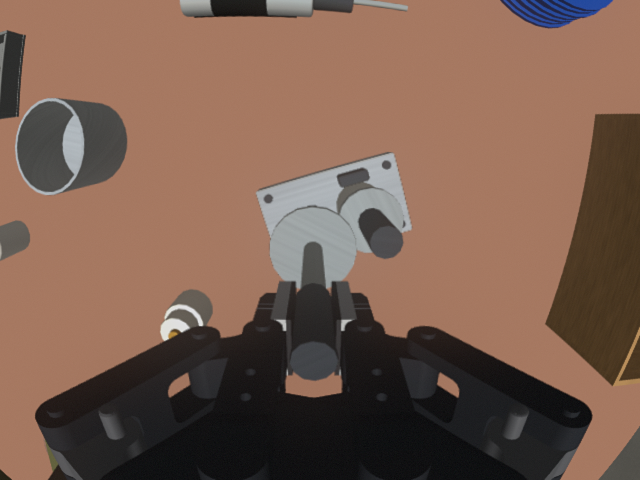

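The collar has risen about 23 mm above the bushing, the pin is upright with only its weight on the wrist, and the gauge is still home. Continuing up.

```bash
python3 -m crank '[{"travel":[0,0,-0.006],"turn":0,"claw":0.005},{"travel":[0,0,-0.014],"turn":0,"claw":0.005},{"travel":[0,0,-0.023],"turn":0,"claw":0.005},{"travel":[0,0,-0.033],"turn":0,"claw":0.005},{"travel":[0,0,-0.043],"turn":0,"claw":0.005},{"travel":[0,0,-0.053],"turn":0,"claw":0.005},{"travel":[0,0,-0.061],"turn":0,"claw":0.005},{"travel":[0,0,-0.066],"turn":0,"claw":0.005},{"travel":[0,0,-0.066],"turn":0,"claw":0.005}]' 60
python3 - <<'E'
from h import *
im=cam("scene");crop(im,155,100,275,330,2.6,"s3")
need([523,25.5,271])
E
```

```text
time: 4.65
position: [514.8, -217.5, 274.2]
eef_rot: [3.105, 0.457, 0.01]
ft_force: [1.0, -0.9, -1.0]
width: 14.4
t 4.7 p [ 514.39 -217.24  273.21] F [-0.31 -0.35 -1.34] m [-0.01  0.02 -0.  ] w 14.6 z [ 0.01 -0.   -1.  ] y [ 0.29 -0.96  0.  ] j [-0.48  0.25  1.48  0.    1.41  0.8 ]
need tool mm [  78.16 -229.98    1.85]
```

View pics/s3.png

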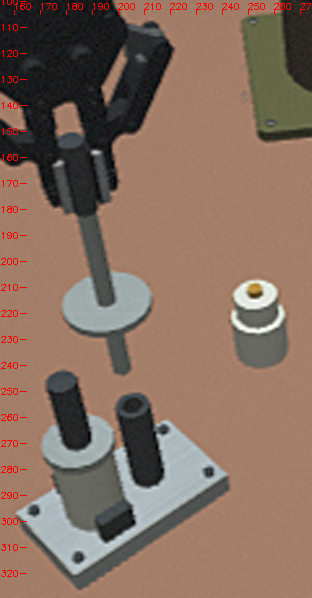

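The pin is clear of the bushing, its foot at about z 128, and the gauge is unmoved. Now across to the cup.

```bash
python3 -m crank '[{"travel":[0.005,-0.014,0],"turn":0,"claw":0.005},{"travel":[0.013,-0.038,0],"turn":0,"claw":0.005},{"travel":[0.023,-0.067,0],"turn":0,"claw":0.005},{"travel":[0.034,-0.1,0],"turn":0,"claw":0.005},{"travel":[0.045,-0.133,0],"turn":0,"claw":0.005},{"travel":[0.056,-0.166,0],"turn":0,"claw":0.005},{"travel":[0.066,-0.195,0],"turn":0,"claw":0.005},{"travel":[0.074,-0.218,0],"turn":0,"claw":0.005},{"travel":[0.078,-0.23,0.001],"turn":0,"claw":0.005},{"travel":[0.078,-0.23,0.001],"turn":0,"claw":0.005}]' 60
python3 -m crank '[{"travel":[0,0,0],"turn":0,"claw":0.005},{"travel":[0,0,0],"turn":0,"claw":0.005}]'
python3 - <<'E'
from h import *
need([523,25.5,271])
im=cam("scene");crop(im,270,60,430,310,2.4,"s4")
im=cam("side");crop(im,250,100,410,330,2.6,"d4")
im=cam("wrist");cv2.imwrite("pics/w5.png",im["pixels"][:,:,::-1])
E
```

```text
time: 5.53
position: [522.0, 28.5, 271.1]
eef_rot: [3.106, 0.463, 0.006]
ft_force: [1.0, 0.0, -1.1]
width: 14.5
time: 5.7
position: [521.5, 28.1, 270.6]
eef_rot: [3.106, 0.463, 0.004]
ft_force: [-0.5, 0.8, -1.5]
width: 14.7
t 5.7 p [521.55  28.13 270.6 ] F [-0.52  0.77 -1.47] m [ 0.02 -0.    0.01] w 14.7 z [ 0. -0. -1.] y [ 0.29 -0.96  0.  ] j [-0.03  0.2   1.55 -0.    1.38  1.25]
need tool mm [ 0.62  2.94 -0.39]
```

View pics/s4.png

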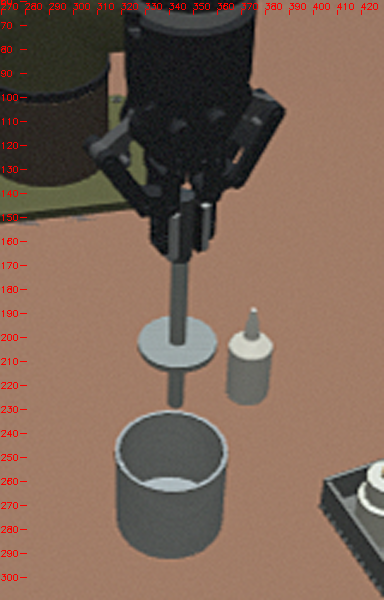

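View pics/d4.png

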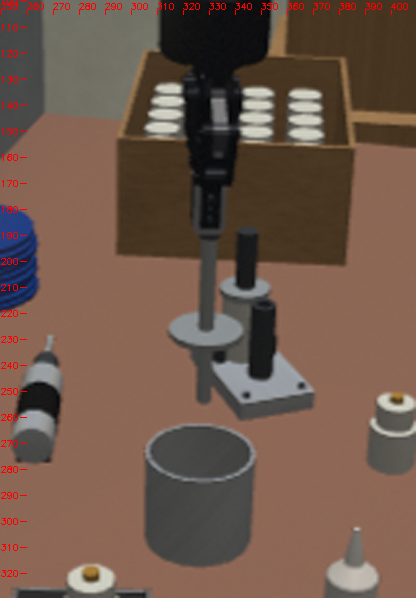

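View pics/w5.png

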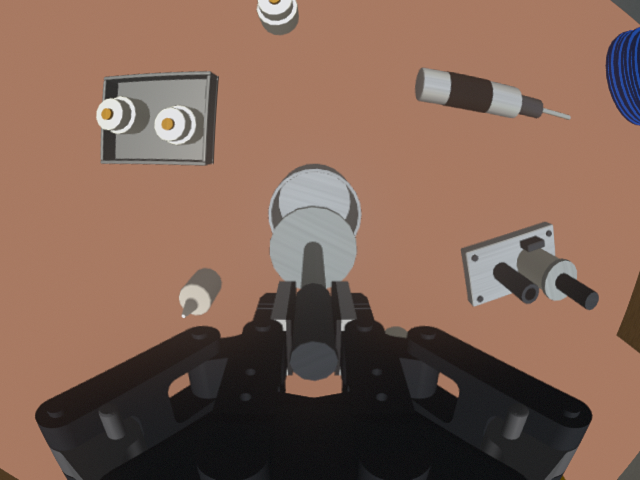

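The pin hangs above the cup: collar at scene (343,202) and side (329,226), foot at (342.5,228) and (328,253.5). Checking its offset from the cup.

Run:
```python
from h import *
a=cam("scene");b=cam("side")
for p,q in [((343.,201.3),(328.4,226.2)),((342.2,228),(327.8,253.3))]:
    print(tri([ray(a,*p),ray(b,*q)]))
need([523,25.5,271])
```

```text
(array([521.00133012,  27.1500988 , 188.88648531]), [1.4038263956602008, 1.403826395660128])
(array([521.1608129 ,  26.68664047, 127.3722814 ]), [0.3886325871183469, 0.3886325871183395])
t 5.95 p [522.05  27.46 271.08] F [-0.01  0.13 -1.29] m [-0.04 -0.05  0.02] w 14.7 z [ 0. -0. -1.] y [ 0.29 -0.96  0.  ] j [-0.03  0.2   1.55 -0.    1.38  1.25]
need tool mm [0.34 2.15 0.09]
```

```bash
python3 -m crank '[{"travel":[0.0005,0.0015,0.006],"turn":0,"claw":0.005},{"travel":[0.0005,0.0015,0.018],"turn":0,"claw":0.005},{"travel":[0.0005,0.0015,0.033],"turn":0,"claw":0.005},{"travel":[0.0005,0.0015,0.049],"turn":0,"claw":0.005},{"travel":[0.0005,0.0015,0.065],"turn":0,"claw":0.005},{"travel":[0.0005,0.0015,0.081],"turn":0,"claw":0.005},{"travel":[0.0005,0.0015,0.095],"turn":0,"claw":0.005},{"travel":[0.0005,0.0015,0.106],"turn":0,"claw":0.005},{"travel":[0.0005,0.0015,0.114],"turn":0,"claw":0.005},{"travel":[0.0005,0.0015,0.114],"turn":0,"claw":0.005}]' 60
python3 -m crank '[{"travel":[0,0,0.002],"turn":0,"claw":0.005},{"travel":[0,0,0.004],"turn":0,"claw":0.005},{"travel":[0,0,0.004],"turn":0,"claw":0.005}]'
python3 -m crank '[{"travel":[0,0,0.001],"turn":0,"claw":0.005},{"travel":[0,0,0.002],"turn":0,"claw":0.005},{"travel":[0,0,0.002],"turn":0,"claw":0.005}]'
```

```text
time: 6.78
position: [522.1, 25.6, 155.1]
eef_rot: [3.107, 0.459, 0.0]
ft_force: [-0.6, 0.2, -2.3]
width: 14.5
time: 7.03
position: [522.3, 25.5, 151.2]
eef_rot: [3.107, 0.459, 0.001]
ft_force: [-0.6, 1.4, -1.4]
width: 14.5
time: 7.28
position: [522.7, 25.5, 149.6]
eef_rot: [3.107, 0.459, 0.002]
ft_force: [0.6, -0.3, -0.4]
width: 14.7
```

```bash
python3 -m crank '[{"travel":[0,0,0.001],"turn":0,"claw":0.005},{"travel":[0,0,0.001],"turn":0,"claw":0.005},{"travel":[0,0,0.001],"turn":0,"claw":0.005}]'
python3 -m crank '[{"travel":[0,0,0.001],"turn":0,"claw":0.005},{"travel":[0,0,0.001],"turn":0,"claw":0.005},{"travel":[0,0,0.001],"turn":0,"claw":0.005}]'
```

```text
time: 7.53
position: [523.2, 25.6, 149.5]
eef_rot: [3.107, 0.459, 0.005]
ft_force: [-1.3, 0.3, 5.6]
width: 14.8
time: 7.78
position: [523.4, 25.7, 149.5]
eef_rot: [3.107, 0.459, 0.006]
ft_force: [-1.6, 0.7, 7.1]
width: 14.5
```

Contact at the expected height: 5–7 N upward at TCP z 149.5. I'll ease back slightly and look before opening.

```bash
python3 -m crank '[{"travel":[-0.0005,0,-0.0005],"turn":0,"claw":0.005},{"travel":[-0.0005,0,-0.0005],"turn":0,"claw":0.005},{"travel":[-0.0005,0,-0.0005],"turn":0,"claw":0.005}]' 40
python3 - <<'E'
from h import *
a=cam("scene");crop(a,290,120,410,310,3,"s6")
a=cam("side");crop(a,270,160,390,330,3.4,"d6");st()
E
```

```text
time: 8.03
position: [522.8, 25.6, 149.8]
eef_rot: [3.107, 0.459, 0.006]
ft_force: [0.4, 0.5, -1.5]
width: 14.5
t 8.13 p [522.73  25.54 149.65] F [ 0.02 -1.14 -2.56] m [ 0.06 -0.   -0.02] w 14.7 z [ 0. -0. -1.] y [ 0.29 -0.96  0.  ] j [-0.03  0.31  1.73 -0.    1.1   1.25]
```

View pics/s6.png

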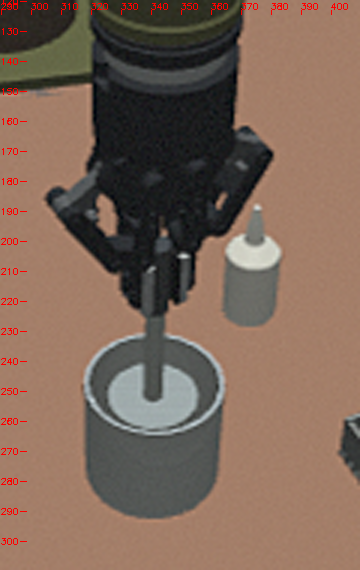

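View pics/d6.png

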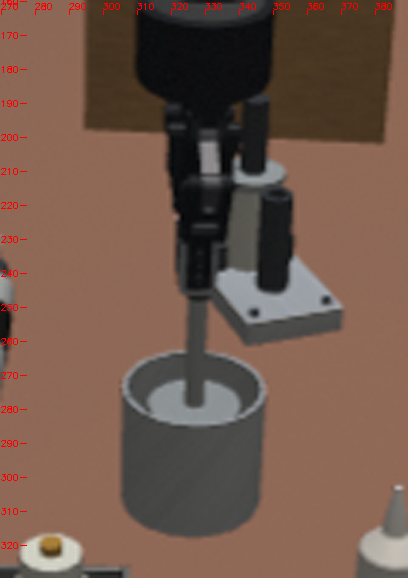

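The pin is centred in the cup and upright in both views, with its collar inside the rim. Releasing.

```bash
python3 -m crank '[{"travel":[0,0,0.0005],"turn":0,"claw":0.005},{"travel":[0,0,0.0005],"turn":0,"claw":0.017},{"travel":[0,0,0.0005],"turn":0,"claw":0.019},{"travel":[0,0,0.0005],"turn":0,"claw":0.022},{"travel":[0,0,0.0005],"turn":0,"claw":0.03},{"travel":[0,0,0.0005],"turn":0,"claw":0.045},{"travel":[0,0,0.0005],"turn":0,"claw":0.045},{"travel":[0,0,0.0005],"turn":0,"claw":0.045}]' 40
python3 - <<'E'
from h import *
a=cam("scene");crop(a,290,120,410,310,3,"s7")
a=cam("wrist");cv2.imwrite("pics/w7.png",a["pixels"][:,:,::-1]);st()
E
```

```text
time: 8.8
position: [522.7, 25.5, 149.1]
eef_rot: [3.107, 0.459, 0.005]
ft_force: [0.0, -0.8, 0.0]
width: 44.8
t 8.9 p [522.75  25.54 149.13] F [ 0.16 -0.48 -0.65] m [-0.01  0.    0.02] w 45.1 z [ 0. -0. -1.] y [ 0.29 -0.96  0.  ] j [-0.03  0.31  1.73 -0.    1.09  1.25]
```

View pics/s7.png

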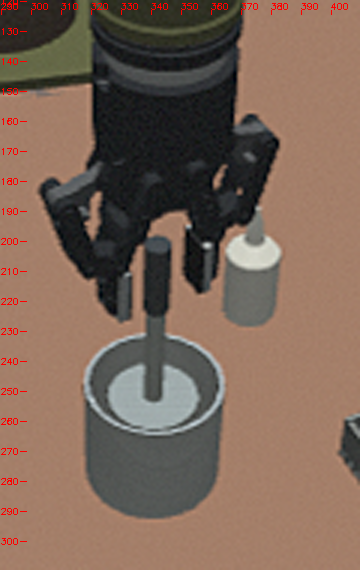

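View pics/w7.png

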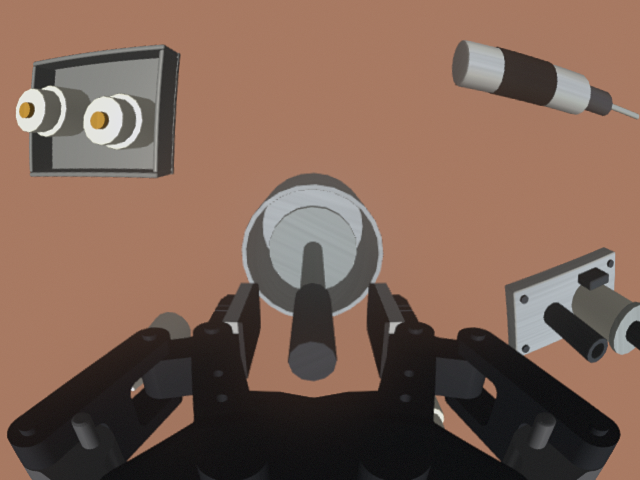

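The pin stands on its own, upright and centred in both views. Now raising straight up, clear of its top at about 192.

```bash
python3 -m crank '[{"travel":[0,0,-0.006],"turn":0,"claw":0.05},{"travel":[0,0,-0.018],"turn":0,"claw":0.06},{"travel":[0,0,-0.034],"turn":0,"claw":0.07},{"travel":[0,0,-0.052],"turn":0,"claw":0.08},{"travel":[0,0,-0.07],"turn":0,"claw":0.085},{"travel":[0,0,-0.086],"turn":0,"claw":0.085},{"travel":[0,0,-0.096],"turn":0,"claw":0.085},{"travel":[0,0,-0.096],"turn":0,"claw":0.085}]' 40
python3 - <<'E'
from h import *
need([537,-253.5,230])
E
```

```text
time: 9.57
position: [524.0, 25.6, 247.9]
eef_rot: [3.106, 0.459, 0.014]
ft_force: [1.1, -0.4, -0.2]
width: 84.9
t 9.57 p [524.01  25.57 247.9 ] F [ 1.06 -0.42 -0.2 ] m [-0.04 -0.03 -0.04] w 84.9 z [ 0.01 -0.   -1.  ] y [ 0.29 -0.96  0.  ] j [-0.03  0.22  1.59 -0.    1.32  1.25]
need tool mm [-68.5  270.82  18.24]
```

```bash
python3 -m crank '[{"travel":[-0.005,0.018,0],"turn":0,"claw":0.085},{"travel":[-0.013,0.05,0],"turn":0,"claw":0.085},{"travel":[-0.022,0.086,0],"turn":0,"claw":0.085},{"travel":[-0.031,0.123,0],"turn":0,"claw":0.085},{"travel":[-0.04,0.16,0],"turn":0,"claw":0.085},{"travel":[-0.05,0.197,0.003],"turn":0,"claw":0.085},{"travel":[-0.058,0.23,0.01],"turn":0,"claw":0.085},{"travel":[-0.065,0.256,0.016],"turn":0,"claw":0.085},{"travel":[-0.0685,0.271,0.018],"turn":0,"claw":0.085},{"travel":[-0.0685,0.271,0.018],"turn":0,"claw":0.085}]' 40
python3 -m crank '[{"travel":[0,0,0.01],"turn":0,"claw":0.07},{"travel":[0,0,0.025],"turn":0,"claw":0.06},{"travel":[0,0,0.03],"turn":0,"claw":0.05},{"travel":[0,0,0.03],"turn":0,"claw":0.05},{"travel":[0,0,0.03],"turn":0,"claw":0.05}]'
python3 - <<'E'
from h import *
need([537,-253.5,200])
im=cam("wrist");cv2.imwrite("pics/w8.png",im["pixels"][:,:,::-1])
import pickle;pickle.dump(im,open("w8.pkl","wb"))
for P in [[536.8,-253.4,150]]: print(proj(im,P,True))
E
```

```text
time: 10.4
position: [536.5, -256.5, 228.4]
eef_rot: [3.107, 0.454, 0.01]
ft_force: [1.4, 1.9, -0.6]
width: 85.2
time: 10.82
position: [536.5, -255.0, 198.1]
eef_rot: [3.108, 0.457, 0.009]
ft_force: [-0.0, 0.4, 0.8]
width: 50.2
t 10.82 p [ 536.52 -255.    198.06] F [-0.02  0.42  0.82] m [0.   0.   0.02] w 50.2 z [ 0.01  0.   -1.  ] y [ 0.29 -0.96  0.  ] j [-0.52  0.36  1.52  0.    1.26  0.76]
need tool mm [ 0.91 -1.3  -1.94]
[310.17 263.63]
```

View pics/w8.png

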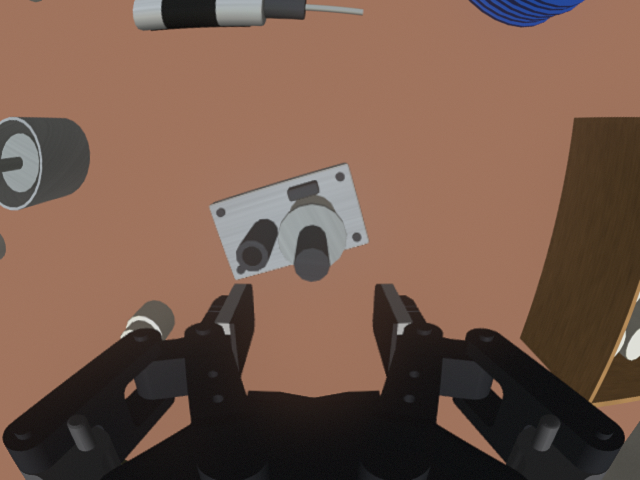

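The gauge's grip top is near (312,264) and the pads' midline is at about 314. Enlarging to refine the lateral offset.

Run:
```python
from h import *
import pickle
im=pickle.load(open("w8.pkl","rb"))
crop(im,200,190,420,400,3.4,"w8c")
```

```text
(no output)
```

View pics/w8c.png

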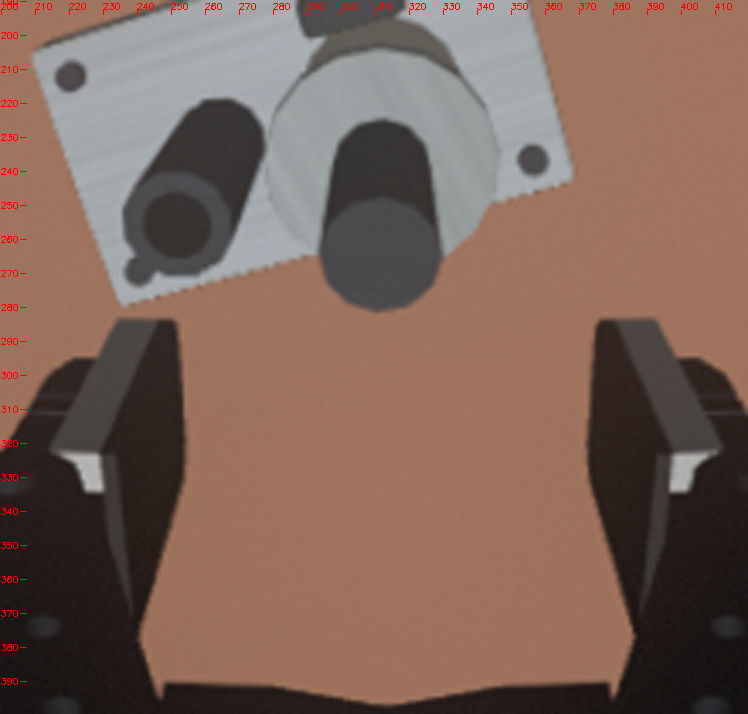

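Gauge top centre is at (311.4,264.4), 1.8 px left of the tool's mid-plane, so it needs about −1.0 mm in tool y; the state-based figure is −1.3. Descending with −1.1 mm, stopping once to check.

```bash
python3 -m crank '[{"travel":[0,-0.001,0.012],"turn":0,"claw":0.05},{"travel":[0,-0.001,0.03],"turn":0,"claw":0.05},{"travel":[0,-0.001,0.05],"turn":0,"claw":0.05},{"travel":[0,-0.001,0.068],"turn":0,"claw":0.05},{"travel":[0,-0.001,0.082],"turn":0,"claw":0.05},{"travel":[0,-0.001,0.09],"turn":0,"claw":0.045},{"travel":[0,-0.001,0.09],"turn":0,"claw":0.035},{"travel":[0,-0.001,0.09],"turn":0,"claw":0.035},{"travel":[0,-0.001,0.09],"turn":0,"claw":0.035}]' 40
python3 - <<'E'
from h import *
need([537,-253.5,106])
im=cam("wrist");cv2.imwrite("pics/w9.png",im["pixels"][:,:,::-1]);crop(im,210,190,410,400,3.4,"w9c")
im=cam("scene");crop(im,130,140,270,330,3,"s9");st()
E
```

```text
time: 11.62
position: [538.3, -254.9, 109.9]
eef_rot: [3.105, 0.456, 0.014]
ft_force: [0.5, -0.5, 0.5]
width: 35.3
t 11.62 p [ 538.29 -254.92  109.94] F [ 0.49 -0.5   0.49] m [-0.05  0.05 -0.04] w 35.3 z [ 0.01 -0.   -1.  ] y [ 0.29 -0.96  0.  ] j [-0.52  0.44  1.63  0.    1.06  0.76]
need tool mm [-0.86 -1.74  3.93]
t 11.72 p [ 538.21 -255.    110.02] F [0.48 0.01 0.62] m [ 0.02 -0.04  0.05] w 35.1 z [ 0.01 -0.   -1.  ] y [ 0.29 -0.96  0.  ] j [-0.52  0.44  1.63  0.    1.06  0.76]
```

View pics/w9c.png

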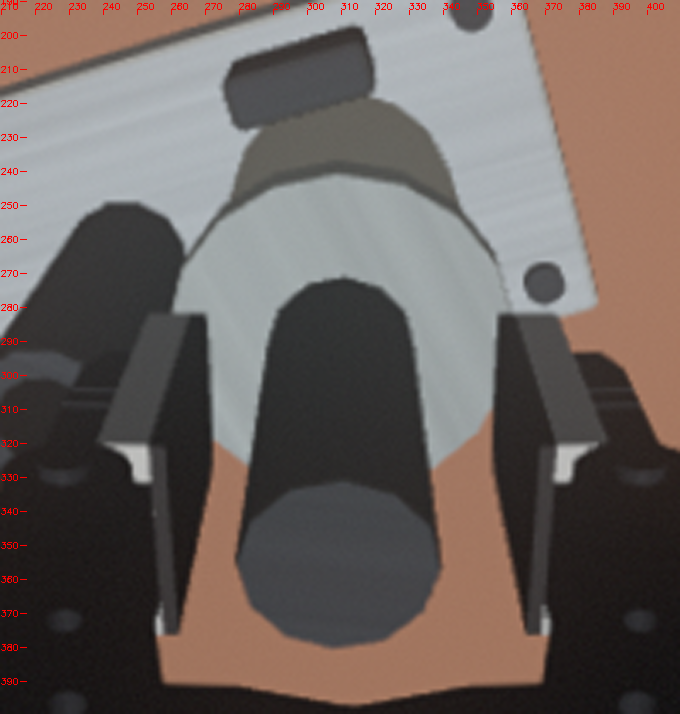

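View pics/s9.png

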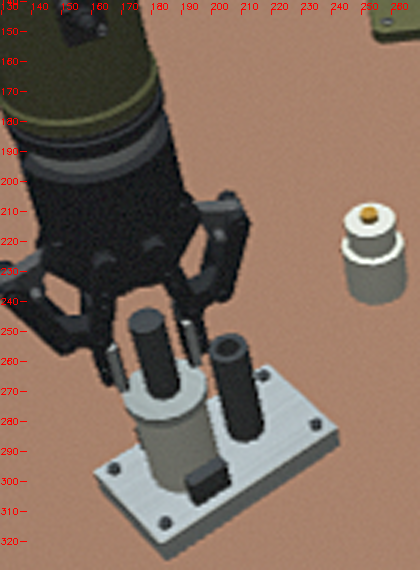

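The gauge is off the pads' centre by about −1.4 mm in tool y; the grip-top edges are at 236 and 441 in the crop, the pads at 212 and 493. Correcting and rechecking.

```bash
python3 -m crank '[{"travel":[-0.0005,-0.0008,0.001],"turn":0,"claw":0.035},{"travel":[-0.001,-0.0016,0.002],"turn":0,"claw":0.03},{"travel":[-0.001,-0.0016,0.002],"turn":0,"claw":0.028},{"travel":[-0.001,-0.0016,0.002],"turn":0,"claw":0.028},{"travel":[-0.001,-0.0016,0.002],"turn":0,"claw":0.028}]' 40
python3 - <<'E'
from h import *
need([537,-253.5,106])
im=cam("wrist");crop(im,210,190,410,400,3.4,"w10c")
st()
E
```

```text
time: 12.13
position: [536.8, -253.8, 108.1]
eef_rot: [3.105, 0.456, 0.014]
ft_force: [-0.2, -0.1, -0.0]
width: 27.8
t 12.13 p [ 536.79 -253.76  108.1 ] F [-0.21 -0.09 -0.04] m [-0.    0.02 -0.06] w 27.8 z [ 0.01 -0.   -1.  ] y [ 0.29 -0.96  0.  ] j [-0.51  0.44  1.63  0.    1.06  0.76]
need tool mm [ 0.26 -0.2   2.1 ]
t 12.18 p [ 536.82 -253.76  108.05] F [0.42 0.28 0.29] m [-0.01  0.12 -0.02] w 28.1 z [ 0.01 -0.   -1.  ] y [ 0.29 -0.96  0.  ] j [-0.51  0.44  1.63  0.    1.06  0.76]
```

View pics/w10c.png

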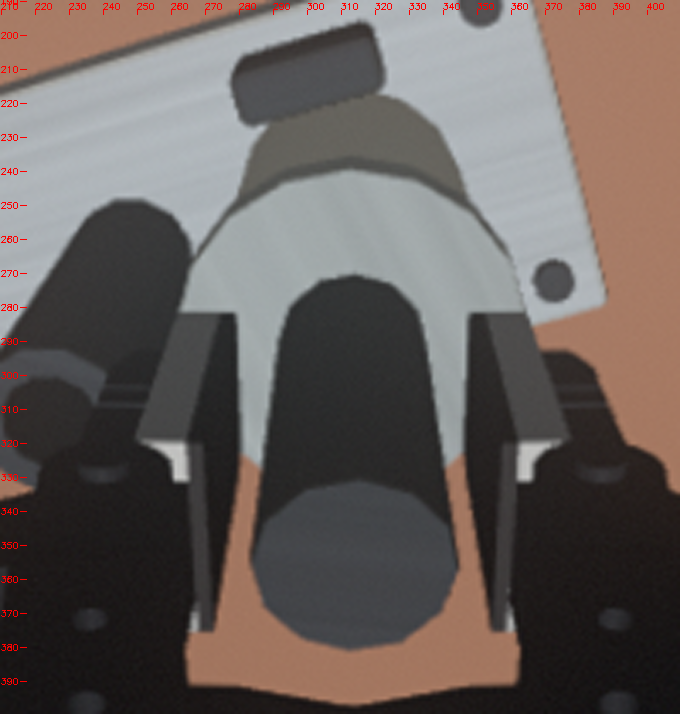

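The gauge is centred between the pads to about 0.2 mm (354.5 against 352.5 in the crop). Closing gently.

```bash
python3 -m crank '[{"travel":[0,0,0],"turn":0,"claw":0.024},{"travel":[0,0,0],"turn":0,"claw":0.02},{"travel":[0,0,0],"turn":0,"claw":0.016},{"travel":[0,0,0],"turn":0,"claw":0.01},{"travel":[0,0,0],"turn":0,"claw":0.01},{"travel":[0,0,0],"turn":0,"claw":0.01}]' 30
python3 -m crank '[{"travel":[0,0,0],"turn":0,"claw":0.01},{"travel":[0,0,0],"turn":0,"claw":0.01},{"travel":[0,0,0],"turn":0,"claw":0.01}]' 40
python3 - <<'E'
from h import *
st()
im=cam("wrist");crop(im,210,190,410,400,2,"w11c")
st();cam("wrist");st()
E
```

```text
time: 12.68
position: [536.8, -253.8, 108.1]
eef_rot: [3.105, 0.456, 0.014]
ft_force: [0.1, 1.0, 0.7]
width: 19.3
time: 12.93
position: [536.9, -253.9, 108.2]
eef_rot: [3.105, 0.456, 0.014]
ft_force: [0.2, 0.1, 1.6]
width: 19.0
t 12.93 p [ 536.86 -253.85  108.18] F [0.18 0.13 1.62] m [0.01 0.05 0.03] w 19.0 z [ 0.01 -0.   -1.  ] y [ 0.29 -0.96  0.  ] j [-0.51  0.44  1.63  0.    1.06  0.76]
t 12.98 p [ 536.85 -253.84  108.17] F [-0.33 -0.07  2.24] m [0.01 0.07 0.05] w 19.3 z [ 0.01 -0.   -1.  ] y [ 0.29 -0.96  0.  ] j [-0.51  0.44  1.63  0.    1.06  0.76]
t 13.03 p [ 536.87 -253.86  108.16] F [-0.67 -0.22  0.86] m [ 0.06  0.08 -0.02] w 19.0 z [ 0.01 -0.   -1.  ] y [ 0.29 -0.96  0.  ] j [-0.51  0.44  1.63  0.    1.06  0.76]
```

Held, with negligible side force. Working out the tool-frame components of a pure world-vertical lift.

Run:
```python
from h import *
s,M=st();print(M.T@np.array([0,0,33.5]), M.T@np.array([0,0,10]))
```

```text
t 13.03 p [ 536.87 -253.86  108.16] F [-0.67 -0.22  0.86] m [ 0.06  0.08 -0.02] w 19.0 z [ 0.01 -0.   -1.  ] y [ 0.29 -0.96  0.  ] j [-0.51  0.44  1.63  0.    1.06  0.76]
[  0.28   0.15 -33.5 ] [  0.08   0.04 -10.  ]
```

```bash
python3 -m crank '[{"travel":[0,0,-0.001],"turn":0,"claw":0.01},{"travel":[0,0,-0.003],"turn":0,"claw":0.01},{"travel":[0,0,-0.005],"turn":0,"claw":0.01},{"travel":[0.0001,0,-0.007],"turn":0,"claw":0.01},{"travel":[0.0001,0,-0.009],"turn":0,"claw":0.01},{"travel":[0.0001,0,-0.01],"turn":0,"claw":0.01},{"travel":[0.0001,0,-0.01],"turn":0,"claw":0.01}]' 40
python3 - <<'E'
from h import *
s,M=st();print(M.T@(np.array([536.86,-253.85,141.5])-s["position"]))
im=cam("scene");crop(im,150,170,230,310,4.2,"s12");st()
E
```

```text
time: 13.62
position: [536.8, -253.7, 118.4]
eef_rot: [3.105, 0.456, 0.014]
ft_force: [-0.4, -0.3, -3.3]
width: 19.2
t 13.62 p [ 536.76 -253.71  118.42] F [-0.44 -0.26 -3.34] m [0.05 0.03 0.02] w 19.2 z [ 0.01 -0.   -1.  ] y [ 0.29 -0.96  0.  ] j [-0.51  0.43  1.62  0.    1.08  0.76]
[  0.25   0.27 -23.08]
t 13.67 p [ 536.69 -253.7   118.27] F [ 0.05 -0.5  -3.06] m [-0.01  0.01 -0.01] w 19.0 z [ 0.01 -0.   -1.  ] y [ 0.29 -0.96  0.  ] j [-0.51  0.43  1.62  0.    1.08  0.76]
```

View pics/s12.png

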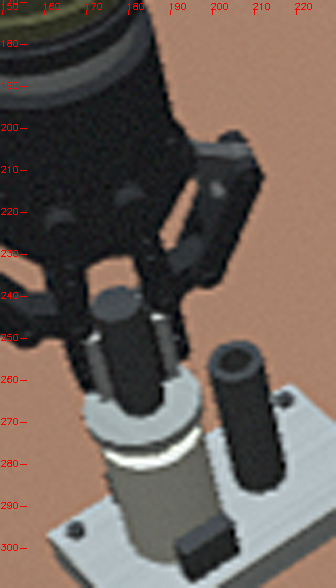

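The wrist carries −3.3 N, the gauge's weight, with no side force; the white lampholder rim now shows below the raised flange. Going on to about 33 mm total.

```bash
python3 -m crank '[{"travel":[0,0,-0.002],"turn":0,"claw":0.01},{"travel":[0,0.0001,-0.005],"turn":0,"claw":0.01},{"travel":[0.0001,0.0001,-0.008],"turn":0,"claw":0.01},{"travel":[0.0001,0.0001,-0.011],"turn":0,"claw":0.01},{"travel":[0.0002,0.0001,-0.014],"turn":0,"claw":0.01},{"travel":[0.0002,0.0002,-0.017],"turn":0,"claw":0.01},{"travel":[0.0002,0.0002,-0.02],"turn":0,"claw":0.01},{"travel":[0.0002,0.0002,-0.022],"turn":0,"claw":0.01},{"travel":[0.0002,0.0002,-0.023],"turn":0,"claw":0.01},{"travel":[0.0002,0.0002,-0.023],"turn":0,"claw":0.01}]' 40
python3 -m crank '[{"travel":[0,0,0],"turn":0,"claw":0.01},{"travel":[0,0,0],"turn":0,"claw":0.01}]' 40
python3 - <<'E'
from h import *
st()
im=cam("scene");crop(im,150,190,230,310,4.8,"s13")
im=cam("side");crop(im,310,155,380,265,5.3,"d13")
im=cam("wrist");crop(im,210,190,410,400,2.8,"w13");st()
E
```

```text
time: 14.5
position: [536.8, -253.8, 141.6]
eef_rot: [3.105, 0.456, 0.014]
ft_force: [-0.2, -0.0, -3.9]
width: 19.0
time: 14.67
position: [536.8, -253.8, 141.5]
eef_rot: [3.105, 0.456, 0.014]
ft_force: [0.7, 0.3, -3.7]
width: 19.0
t 14.67 p [ 536.76 -253.8   141.52] F [ 0.72  0.32 -3.7 ] m [-0.01  0.02 -0.  ] w 19.0 z [ 0.01 -0.   -1.  ] y [ 0.29 -0.96  0.  ] j [-0.51  0.41  1.59  0.    1.13  0.76]
t 14.82 p [ 536.74 -253.77  141.43] F [ 0.27 -0.35 -2.89] m [-0.    0.03 -0.  ] w 19.3 z [ 0.01 -0.   -1.  ] y [ 0.29 -0.96  0.  ] j [-0.51  0.41  1.59  0.    1.13  0.76]
```

View pics/s13.png

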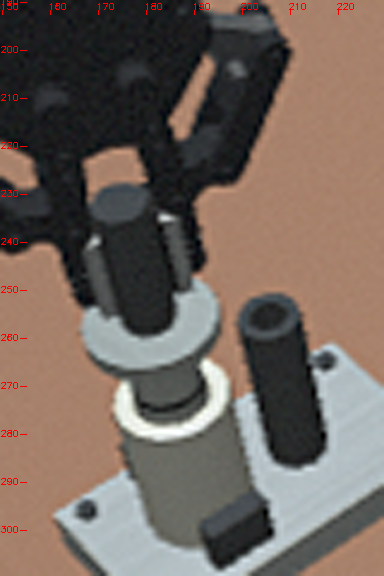

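View pics/d13.png

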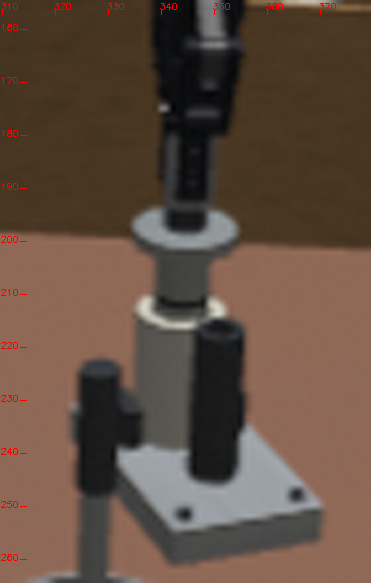

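View pics/w13.png

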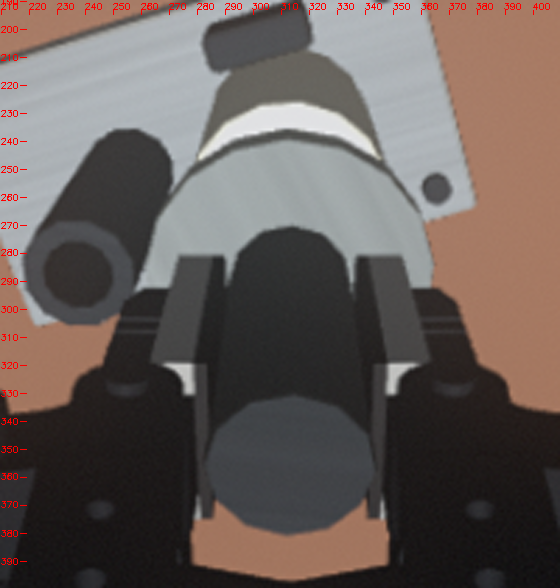

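Scene and side both show the upper dark ring above the white rim (scene ~(186,276), side ~(343,211)), with a sliver of bright rod below it and no lower ring. Now a hold, a measurement of the lift, and a final full view.

```bash
python3 -m crank '[{"travel":[0,0,0],"turn":0,"claw":0.01},{"travel":[0,0,0],"turn":0,"claw":0.01},{"travel":[0,0,0],"turn":0,"claw":0.01},{"travel":[0,0,0],"turn":0,"claw":0.01},{"travel":[0,0,0],"turn":0,"claw":0.01},{"travel":[0,0,0],"turn":0,"claw":0.01}]' 40
python3 - <<'E'
from h import *
a=cam("scene");cv2.imwrite("pics/s14.png",a["pixels"][:,:,::-1])
b=cam("side");cv2.imwrite("pics/d14.png",b["pixels"][:,:,::-1])
# flange top face centre: scene (151,322)/4.8 , side (185,228)/5.3
p=(150+151/4.8-.5,190+322/4.8-.5);q=(310+185/5.3-.5,155+228/5.3-.5)
print("flange top",tri([ray(a,*p),ray(b,*q)]));s=st()
E
```

```text
time: 15.32
position: [536.7, -253.8, 141.4]
eef_rot: [3.105, 0.456, 0.014]
ft_force: [-0.0, -0.0, -2.4]
width: 18.9
flange top (array([ 537.4592286 , -254.09742696,  125.44395552]), [0.1414392380714317, 0.1414392380714004])
t 15.42 p [ 536.76 -253.8   141.45] F [ 0.44  0.16 -2.98] m [-0.03 -0.04 -0.04] w 19.0 z [ 0.01 -0.   -1.  ] y [ 0.29 -0.96  0.  ] j [-0.51  0.41  1.59  0.    1.13  0.76]
```

View pics/s14.png

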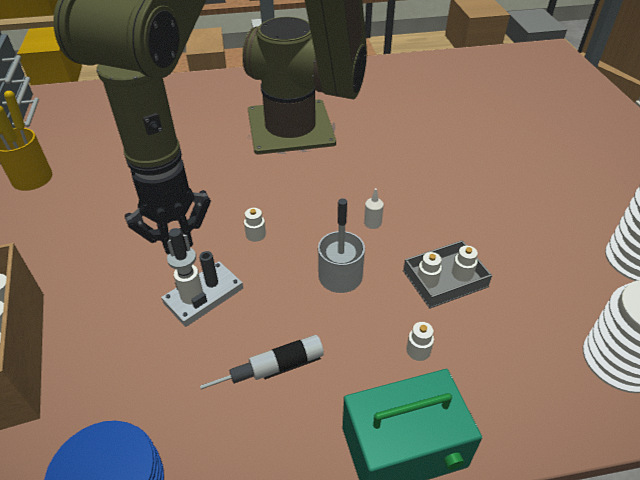

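View pics/d14.png

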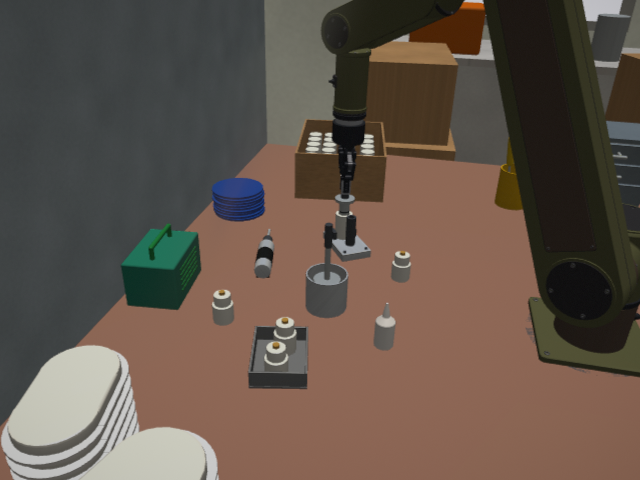

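The pin stands upright in the cup (scene (342,212), side (328,237)), and the bystanders are at their starting pixels. The measured lift is 32.4 mm from the cameras and 33.3 mm from the arm, inside the 27.3–40.7 mm window. Handing in.

```bash
python3 -c "
from workcell import bot
print(bot.close_job())"
```

```text
the job is handed in; nothing more can be done
None
```

I pulled the keeper pin straight up out of its bushing, stood it foot down in the cup and let it go. The gauge stayed fully home until then. I then gripped the gauge and drew it straight up about 33 mm, and handed in at about 15.4 s while holding it there.

**Last checks**
- **Rings:** Both fixed cameras show the upper dark ring above the rim and no lower ring.
- **Lift:** It came out at 33.3 mm from the arm and 32.4 mm from the cameras. They differ by 0.9 mm, and both lie inside the 27.3–40.7 mm window.
- **Force on the gauge:** The wrist carried only about its weight, roughly 3 N, with side force at sensor-noise level (under 1 N) and no drift while holding.
- **Other things:** The pin stands upright and centred in the cup, and the loose things look unmoved.

**Deviations**
- **Gripper opening:** It read 1–1.5 mm below the true diameters: about 14.5 for the 16 mm pin and 19 for the 20 mm gauge.
- **Tool tilt:** The tool leaned about 0.5° during the lift, so I adjusted the lift to stay vertical.
- **Pin contact:** The pin touched the cup floor with about 7 N before I eased back and released it.

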